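Open the safety-capped jewellery-dip jar

ROBOT

A 6-joint arm with a two-finger parallel gripper is mounted at the origin on the work surface. World frame = base frame: x ahead of the robot, y to its left, z up, the work surface at z = 0. Lengths are in mm, angles in rad, forces in N, time in s.
With the tool pointing down it reaches from about 225 to 875 mm from the base axis. Payload 3.4 kg.
Tool frame: the origin (TCP) lies between the finger pads; the fingertips stand 11 mm ahead of it and the grasp point (between the pads) lies 8 mm behind it (tip_extent is the distance from the TCP to the fingertips, in mm); z points along the fingers, y is the line along which they close (so a half turn about z gives the same grasp; the last joint's range is limited). The gripper opens to 85 mm and grips with 20 to 120 N. Pads are 22 mm wide; open, the fingers measure 114 mm over their backs; the gripper's body (76 mm by 85 mm) begins 54 mm behind the grasp point. The pads swing forward as they close: fully open they stand 13 mm farther back than shut.
Start: joints at [1.03, 0.276, 1.505, -0, 1.361, -0.121], TCP at [234.377, 525.099, 242.328] pointing down, gripper open.
Joint ranges: [-2.89, 2.89], [-0.75, 2.08], [0.22, 2.7], [-1.18, 4.32], [0.11, 2.71], [-2.7, 2.7]. Speed limits (rad/s): [2.57, 2.57, 3.14, 3.14, 3.14, 3.14].

INTERFACE

Orientations are given as a rotation vector (axis times angle).
In Python, from station import * gives the robot as it stands.
- The arm moves only by the tool step_arm, never from a script. Its argument "motion" is a list of rows, each an object of numbers: "jaw": the opening, from 0 (shut) to 1 (fully open); "x", "y", "z": the shift along the tool's x, y, z in units of 30 cm (1.0 is 30 cm); "spin": the turn about the tool's z in units of pi/2 rad (1.0 is pi/2 rad). A call has 1 to 8 rows; each row is the pose to reach, as a shift and turn from the pose commanded when the call began, along the tool's axes at that moment; what a row does not reach only later rows make up. A row lasts 1/12 s, in which the tool goes at most 41.7 mm and 7.16 degrees, less where a joint would pass 70% of its speed; a pose out of reach is approached as far as the arm can. A call with a number of a shift or a turn outside -1 to 1 is refused whole. A call with a gripper value outside its range is refused whole. The fingers move at their own pace and stop on an object; "force" is the grip in N (left out, the last holds). Time passes only in rows, so rows that repeat a pose let the fingers close. It gives the time, the measured TCP pose, the force, the opening and the grip force at its end, in the units of the state.
- state(): the state, without advancing time (a new reading comes with each control period).
- snapshot(name): name is "scene" or "top"; returns (picture, depth): 384x512x3 uint8, red, green, blue; 384x512 float32, mm along the optical axis (not along the pixel's ray), 0 where there is no reading.
- get_calibration(name): a dict with "mtx" (3x3 intrinsics, pixels), "view" (4x4, takes a point from world to camera coordinates). Camera axes: x right, y down, z forward; pixel columns grow to the right and rows downward; lengths in mm; the calibration is good to about 2 mm. A picture is of the moment at which its call begins. get_calibration takes no time and is no camera call.
- job_done(): hands the job in; it is judged then, once.
The state is a dict: "time": time; "joint_positions": joint angles; "qvel": joint speeds; "tau": joint torques, N m; "tool_pos": TCP position; "eef_rot": TCP orientation; "force": force on the tool from outside, world axes, zero at the start; "wrist_torque": the same for the moment, N m; "opening": finger opening in mm; "grip_force": force on a finger pad.
Only numpy, scipy, OpenCV 4.12 (cv2) and the standard library are available. Lean on these libraries where they do the work, as an engineer would, in place of code of your own. Each camera call takes 0.05 s, during which the arm holds its last target. There are 200 camera calls.

TASK

The white jar of jewellery cleaner leans in its dark cradle, closed by a push-and-turn safety cap. Push the cap firmly in along the jar's axis and, while it is held in, turn it anticlockwise (seen from outside, looking onto the cap) until it lets go and springs up; then lift it off and set it gently down in the square wooden tray, flat on its rim with the grip bar up, and let go. Leave everything else on the counter where it is.

Things in the scene. Friction and masses are not known exactly. Their poses are not given: they have to be found in the camera images.
- cap_grip (a point): Grey ribbed safety cap, 71 mm across, about 60 g. Point: centre of the straight grip bar across its flat top (bar 54 mm along cap x, 18 wide along y, 24 high), on the cap's axis, 12 mm above the flat top, 42 mm above the skirt's rim. z: the cap's axis, outward (up when it stands on its rim). On the jar the axis leans 30 degrees from vertical towards the robot side; the bar runs up the slope.
- jar_neck (a point): Jar's neck, on its axis; cap_grip starts 34 mm out from it along that axis, which leans 30 degrees from vertical towards this point's -x (point z is up). Jar white, 80 mm across, 115 mm long below this point; it and its dark steel cradle (base 170 x 120 x 12 mm) are fixed. Clockwise the cap is blocked; to be free it must be turned anticlockwise 45 to 130 degrees (aim at 65) while pushed in.
- plunger (a joint): Hidden spring plate under the cap. 0: cap locked, unpressed; positive (m) as the cap is pushed in, stop at 0.010 (10 N to start, 15 N at 0.0065, 18 N at the stop). From 0.0065 in, the cap clears the tooth and can turn (unpressed: some 5 degrees only). Once turned free and eased, the cap is pushed up about 5 mm past its start (-0.005) and draws straight off along its axis, clear 20 mm on.
- tray: Square shallow tray of dark wood lined with grey felt, 150 x 150 mm outside, 16 mm tall, walls 5 mm, inner floor 140 x 140 mm, 5 mm above the counter; fixed. Origin: centre of its underside, x and y along its sides. A cap standing in it has cap_grip 47 mm above the counter. A round white dish with rings stands on the jar's other side: not that one.
- cone: Bystander: turned pale-wood ring cone, 48 mm across the foot, 88 mm tall. Origin: centre of its underside.
- spray: Bystander: small white spray bottle with a black top, 40 mm across, 120 mm tall. Origin: centre of its underside.
- ringbox: Bystander: dark wooden ring box, 55 x 55 x 40 mm. Origin: centre of its underside.
- polish: Bystander: flat aluminium tin with a white lid, 60 mm across, 35 mm tall. Origin: centre of its underside.
- bangle: Bystander: brass bangle lying flat, 72 mm outside, 12 mm tall. Origin: centre of its underside.
- driver: Bystander: small screwdriver lying on the counter, 130 mm long.
- case: Bystander: black spectacle case, 65 x 155 x 42 mm. Origin: centre of its underside.
- cap: The same cap; origin on its axis at the skirt's lower rim, axes as at cap_grip.
Mind the look-alikes: they are no part of the job. What is shaped like the tray but orange or yellow is not meant.

How it is judged:
By the outcome, as a careful person would: the job done as asked, in the order asked, and still so for the second after the job is handed in, with the robot touching nothing.
It also fails if it takes over 45 s, if anything falls off the work surface, if the arm or the gripper's body presses on something with over 40 N, if the wrist force passes 120 N, or if a joint passes its speed limit or range.

## Working session

There is one attempt and no reset: what is moved stays moved. The work goes in short steps, Python scripts to look and compute and a tool call to move; the robot and the scene stay as the last step left them, time stands still between calls to the robot, and variables do not carry over. Pictures are saved under pics/ and viewed, at most 13 in all, crops included, and the job is handed in when it is done.

Besides the shell and the picture viewer there is one more tool, called after ">>>" as name([rows], argument=value, ...), one row to a line, values as JSON. step_arm: Moves the arm, as the interface text tells. Its arguments: {"type":"object","properties":{"motion":{"type":"array"},"force":{"type":"number"}},"required":["motion"]}

```bash
mkdir -p pics; ls
python3 - <<'E'
from station import *
import cv2,numpy as np
for n in("scene","top"):
    p,d=snapshot(n); cv2.imwrite(f"pics/{n}0.png",p[:,:,::-1]); np.savez(f"{n}0.npz",p=p,d=d)
    c=get_calibration(n); print(n,np.array(c["mtx"]).round(1).tolist(),np.array(c["view"]).round(3).tolist())
s=state();print(s)
E
```

```text
pics
scene [[491.9, 0.0, 249.4], [0.0, 491.9, 188.1], [0.0, 0.0, 1.0]] [[-0.511, 0.86, -0.005, 358.283], [0.611, 0.359, -0.705, -177.084], [-0.605, -0.363, -0.709, 1986.374], [0.0, 0.0, 0.0, 1.0]]
top [[480.9, 0.0, 259.1], [0.0, 480.9, 192.1], [0.0, 0.0, 1.0]] [[0.028, -1.0, 0.011, -108.421], [-0.989, -0.03, -0.142, 533.284], [0.143, -0.007, -0.99, 1604.341], [0.0, 0.0, 0.0, 1.0]]
{'time': 0.1, 'joint_positions': array([ 1.02999277e+00,  2.76512177e-01,  1.50600232e+00,  5.67084414e-06,
        1.36071885e+00, -1.21017080e-01]), 'qvel': array([-1.46858683e-04, -1.13291978e-03, -1.84034649e-03,  7.74325156e-05,
        1.47450787e-04,  1.77401750e-03]), 'tau': array([ 3.38263490e-03, -4.17697763e+01, -2.46406782e+01, -8.48363948e-05,
        5.78070962e-03, -2.36501613e-06]), 'tool_pos': array([234.12440617, 524.67475671, 241.53905161]), 'eef_rot': array([-6.54457525e-01, -3.07211683e+00,  2.43412341e-03]), 'force': array([ 0.16805051,  0.80046205, -0.18749515]), 'wrist_torque': array([-0.05884556,  0.02729632, -0.01811884]), 'grip_force': 0.0, 'opening': 85.34166516606894}
```

View pics/scene0.png

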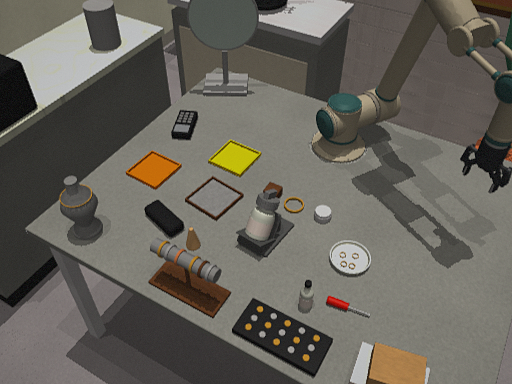

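View pics/top0.png

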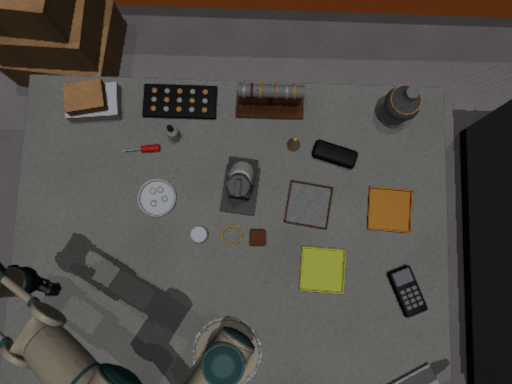

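The scene picture shows the jar at about (262,220) with its cap at (270,198). In the top view the cap is at (238,184) and the felt-lined dark tray at (309,204). I'll measure these from the depth.

```bash
cat > h.py <<'E'
from station import *
import cv2,numpy as np
def cloud(n,d):
    c=get_calibration(n);K=np.array(c["mtx"]);V=np.array(c["view"])
    v,u=np.mgrid[:384,:512]
    P=np.stack([(u-K[0,2])/K[0,0]*d,(v-K[1,2])/K[1,1]*d,d],-1)-V[:3,3]
    W=P@V[:3,:3]; W[d<=0]=np.nan
    return W
E
python3 - <<'E'
from h import *
S={n:np.load(n+"0.npz") for n in("scene","top")}
W={n:cloud(n,S[n]["d"]) for n in S}
T=W["top"]
np.set_printoptions(precision=0,suppress=True,linewidth=250)
print("top cap");print(T[183,238],T[204,309])
# tray: dark rim around (309,204)
g=S["top"]["p"].astype(int)
sub=np.zeros((384,512),bool);sub[175:235,278:340]=1
rim=sub&(T[...,2]>9)&(T[...,2]<25)
c=cv2.minAreaRect(T[rim][:,:2].astype(np.float32));print("tray depth",c,rim.sum())
dark=sub&(g.sum(2)<170);X=T[dark][:,:2];print("tray dark",cv2.minAreaRect(X.astype(np.float32)),dark.sum())
# heights around jar
print(T[150:215:3,220:262:3,2])
for n in S:
    P=W[n].reshape(-1,3);m=(np.hypot(P[:,0]-T[183,238,0],P[:,1]-T[183,238,1])<75)&(P[:,2]>20)
    Q=P[m];print(n,len(Q),Q.min(0),Q.max(0),"top pts",Q[np.argsort(-Q[:,2])[:8]])
a=S["top"]["p"][140:225,205:275,::-1];b=S["scene"]["p"][170:255,230:300,::-1]
cv2.imwrite("pics/crop0.png",np.hstack([cv2.resize(a,(400,486),interpolation=3),cv2.resize(b,(400,486),interpolation=3)]))
E
```

```text
top cap
[541. -26. 194.] [ 504. -268.    7.]
tray depth ((504.43365478515625, -261.5395202636719), (202.9012908935547, 204.1128692626953), 1.8865162134170532) 595
tray dark ((396.23809814453125, -284.8873291015625), (16.671329498291016, 2.384185791015625e-07), 65.9582290649414) 192
[[ -0.  -6.  -1.  -2.   7.  -3.   5.   0.   2.  -4.  -3.   2.  -9.  -8.]
 [ -7.  -6.   4.   1.  -1.  -1.   0.   3.   5.  -0.   1.   5. -10.   3.]
 [ -0.  -0.  -0.   1.  -1.  -1.   5.   2.  -4.   0.   0.  -0.   2.   3.]
 [  1.  -3.   3.  66.  69.  65.  70.  62.  67.  65.  68.  -1.  -2.  -5.]
 [  2.  -0.   1.  58.  60.  62.  68.  68.  71.  59.  59.  62.  65.   3.]
 [ -2.  -0.   7.  57.  44.  93.  99. 109. 110.  91.  66.  64.  62.   2.]
 [  2.  -2.  16.  50.  96. 121. 131. 130. 122. 117.  94.  52.  61.  16.]
 [  0.  -4.   7.  44. 126. 128. 137. 141. 135. 127. 114.  70.  52.  24.]
 [  3.  10.  15. 101. 140. 164. 165. 167. 155. 133. 120.  83.  47.  12.]
 [  1.  -8.  16. 115. 173. 179. 177. 183. 182. 160. 124.  91.  42.   8.]
 [  4.  -2.   9. 174. 171. 176. 196. 196. 174. 180. 124.  37.  15.  -6.]
 [  2.   5.  1
[... 482 characters left out ...]
 7.  11.   5.]
 [ -3.   8.  14.  16.  12.   2.   7.  11.  10.  17.  11.  22.   0.   2.]
 [ -1.  -1.  13.  16.  10.  18.  14.  12.  11.   9.  13.  17.  -2.   1.]
 [  9.  15.   6.  11.  11.  13.  10.  15.  nan  12.  16.   8.   0.   3.]
 [ -1.  -9.   2.  -3.   4.  10.  14.  10.  11.   5.  13.   6.  -2.   5.]]
scene 1023 [507. -66.  20.] [614.  23. 199.] top pts [[555. -19. 199.]
 [552. -28. 195.]
 [550. -25. 195.]
 [547. -31. 194.]
 [557. -14. 193.]
 [554. -27. 193.]
 [554. -19. 193.]
 [552. -17. 192.]]
top 842 [468. -83.  20.] [615.  25. 203.] top pts [[542. -35. 203.]
 [543. -20. 199.]
 [546. -29. 198.]
 [546. -32. 198.]
 [537. -26. 198.]
 [546. -26. 197.]
 [527. -26. 197.]
 [540. -23. 197.]]
```

View pics/crop0.png

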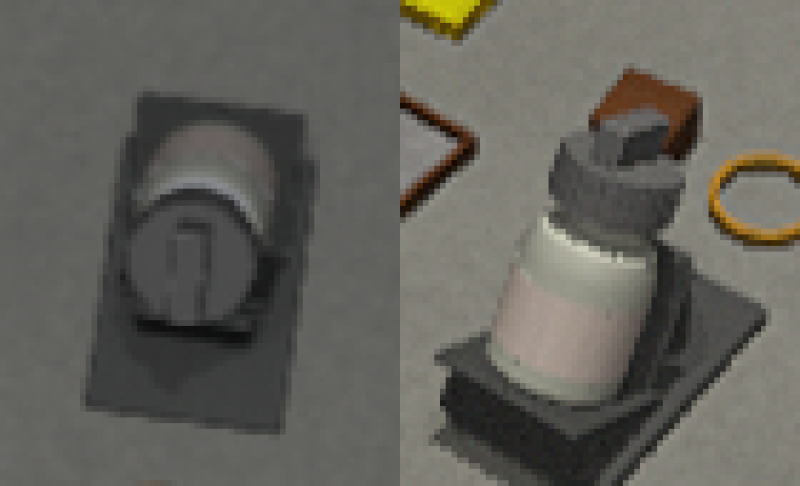

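The crop shows the grey cap disc centred at about (239,185) in the top view, with its bar running up the slope. The cradle base corners are at about (229.5,156), (258,160), (254.5,215.5) and (220,211). Next I'll fit the poses.

```bash
cat >> h.py <<'E'
def rayz(n,uv,z):
    c=get_calibration(n);K=np.array(c["mtx"]);V=np.array(c["view"]);R=V[:3,:3];C=-R.T@V[:3,3]
    uv=np.atleast_2d(uv).astype(float)
    D=np.c_[(uv-K[:2,2])/[K[0,0],K[1,1]],np.ones(len(uv))]@R
    return C+D*((z-C[2])/D[:,2])[:,None]
def proj(n,P):
    c=get_calibration(n);K=np.array(c["mtx"]);V=np.array(c["view"])
    q=np.atleast_2d(P)@V[:3,:3].T+V[:3,3]; q=q@K.T; return q[:,:2]/q[:,2:]
E
python3 - <<'E'
from h import *
from scipy.optimize import least_squares
np.set_printoptions(precision=1,suppress=True,linewidth=200)
S={n:np.load(n+"0.npz") for n in("scene","top")}
b=rayz("top",np.array([[140,93],[305,112],[283,432],[86,408]])/5.714+[205,140],12)[:,:2]
print("base",b,b.mean(0)); e=(b[0]+b[1]-b[2]-b[3]);print("yaw",np.degrees(np.arctan2(e[1],e[0])),np.hypot(*e)/2,
 np.degrees(np.arctan2(*( (b[0]+b[3]-b[1]-b[2])*[-1,1] ))))
for n,box in(("top",(175,235,278,340)),("scene",(170,222,180,248))):
    g=S[n]["p"].astype(int);m=np.zeros((384,512),bool);m[box[0]:box[1],box[2]:box[3]]=1
    m&=(g[...,0]-g[...,2]>20)&(g.sum(2)<330)
    v,u=np.nonzero(m);X=rayz(n,np.c_[u,v],14)[:,:2].astype(np.float32)
    print(n,len(X),cv2.minAreaRect(X),X.mean(0))
# cap fit to depth, both cameras: plane of flat top + outline
yaw=np.arctan2(e[1],e[0]);h=np.array([np.cos(yaw),np.sin(yaw),0]);y=np.cross([0,0,1],h)
a=-.5*h+np.array([0,0,.866]);s=np.cross(y,a)
Q=[]
for n in S:
    P=cloud(n,S[n]["d"]).reshape(-1,3);q=P[(np.hypot(P[:,0]-545,P[:,1]+26)<60)&(P[:,2]>110)];Q.append(q)
def sdf(p,c,yw):
    h=np.array([np.cos(yw),np.sin(yw),0]);y=np.cross([0,0,1],h);a=-.5*h+np.array([0,0,.866]);s=np.cross(y,a)
    L=(p-c)@np.c_[s,y,a]
    d=np.abs(L)-[27,9,12];box=np.linalg.norm(np.maximum(d,0),axis=1)+np.minimum(d.max(1),0)
    k=np.c_[np.hypot(L[:,0],L[:,1])-35.5,np.abs(L[:,2]+27)-15];cyl=np.linalg.norm(np.maximum(k,0),axis=1)+np.minimum(k.max(1),0)
    k=np.c_[np.hypot(L[:,0],L[:,1])-40,np.abs(L[:,2]+34+57.5)-57.5];jar=np.linalg.norm(np.maximum(k,0),axis=1)+np.minimum(k.max(1),0)
    return np.minimum(np.minimum(box,cyl),jar)
for q in (Q[0],Q[1],np.vstack(Q)):
    r=least_squares(lambda t:sdf(q,t[:3],t[3]),[540,-28,188,yaw],loss="cauchy",f_scale=3,x_scale=[5,5,5,.1]);print(len(q),r.x[:3],np.degrees(r.x[3]),np.median(np.abs(sdf(q,r.x[:3],r.x[3]))))
c=r.x[:3];yw=r.x[3]
ov=[]
for n,(u0,v0) in(("top",(205,140)),("scene",(230,170))):
    im=cv2.resize(S[n]["p"][v0:v0+85,u0:u0+70,::-1],(400,486),interpolation=3)
    h=np.array([np.cos(yw),np.sin(yw),0]);y=np.cross([0,0,1],h);a=-.5*h+np.array([0,0,.866]);s=np.cross(y,a)
    t=np.linspace(0,2*np.pi,60)
    for C,col in((np.c_[35.5*np.cos(t),35.5*np.sin(t),0*t-12],(0,255,0)),(np.array([[27,9,12],[27,-9,12],[-27,-9,12],[-27,9,12],[27,9,12.]]),(0,0,255))):
        p=(proj(n,c+C@np.array([s,y,a]))-[u0,v0]+.5)*5.714
        cv2.polylines(im,[p.astype(int)],False,col,1)
    ov.append(im)
cv2.imwrite("pics/ov0.png",np.hstack(ov))
s=state();from scipy.spatial.transform import Rotation as Ro
print(Ro.from_rotvec(s["eef_rot"]).as_matrix())
E
```

```text
base [[664.1  14.2]
 [655.3 -87.4]
 [457.9 -79.7]
 [468.9  39.6]] [561.5 -28.3]
yaw -4.810553286781162 196.9378364435969 -5.130617565958222
top 200 ((502.96630859375, -264.17071533203125), (149.2813720703125, 149.1963348388672), 81.76696014404297) [ 502.6 -264.3]
scene 361 ((460.00213623046875, -253.43954467773438), (157.0499267578125, 258.9240417480469), 81.14920806884766) [ 493.3 -258.1]
622 [531.3 -22.7 171. ] -9.378444794990992 2.193815107493652
579 [527.9 -25.9 173.2] -4.055989834857068 1.8638671937827898
1201 [529.  -23.2 172.7] -8.387328562976762 2.2898343193845623
[[-0.9  0.4 -0. ]
 [ 0.4  0.9 -0. ]
 [ 0.  -0.  -1. ]]
```

View pics/ov0.png

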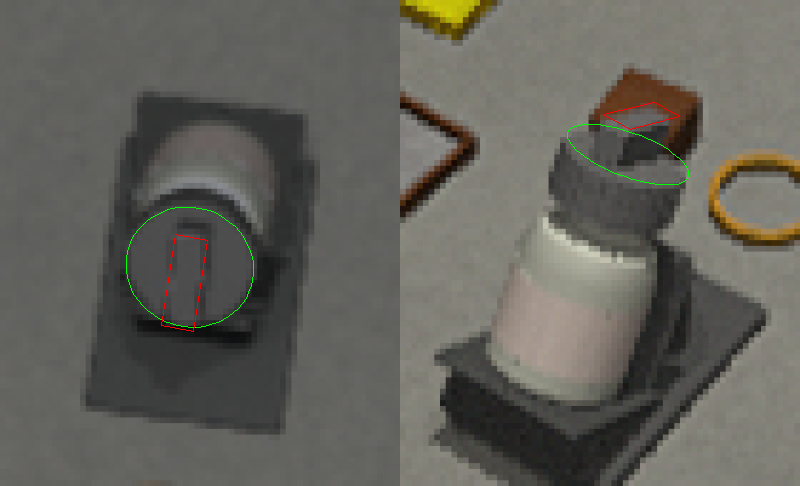

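The fit gives:
- **Cap grip:** about (529.5,-24.5,172), with the slope yaw about -5°.
- **Tray:** about (503,-264), with yaw about -8°.

The overlay outlines match the cap to about 1 px, so I'll set out now.

>>> step_arm([
  {"x": -0.82,"y": -0.635,"spin": 0.6,"jaw": 0.5},
  {"x": -0.82,"y": -0.635,"spin": 0.6,"jaw": 0.5},
  {"x": -0.82,"y": -0.635,"spin": 0.6,"jaw": 0.5},
  {"x": -0.82,"y": -0.635,"spin": 0.6,"jaw": 0.5},
  {"x": -0.82,"y": -0.635,"spin": 0.6,"jaw": 0.5},
  {"x": -0.82,"y": -0.635,"spin": 0.6,"jaw": 0.5},
  {"x": -0.82,"y": -0.635,"spin": 0.6,"jaw": 0.5},
  {"x": -0.82,"y": -0.635,"spin": 0.6,"jaw": 0.5},
])

```text
invalid input
```

```bash
cat >> h.py <<'E'
from scipy.spatial.transform import Rotation as Ro
def go(p,ya):
    "units to world TCP p with tool-y angle ya (deg)"
    s=state();R=Ro.from_rotvec(s["eef_rot"]).as_matrix();d=R.T@(np.array(p)-s["tool_pos"])/300
    cur=np.degrees(np.arctan2(R[1,1],R[0,1]))
    print("t",round(s["time"],2),"pos",s["tool_pos"].round(1),"ya",cur.round(1),"tilt",np.degrees(np.arccos(-R[2,2])).round(2),"F",s["force"].round(1),"T",s["wrist_torque"].round(2),"open",round(s["opening"],1),"grip",round(s["grip_force"],1),"J",s["joint_positions"].round(2))
    print("units",d.round(4),"spin +=cw",round(((cur-ya+180)%360-180)/90,3))
E
python3 -c "
from h import *
go([526,-24,235],-95)"
```

```text
t 0.1 pos [234.1 524.7 241.5] ya 65.9 tilt 0.09 F [ 0.2  0.8 -0.2] T [-0.06  0.03 -0.02] open 85.3 grip 0.0 J [ 1.03  0.28  1.51  0.    1.36 -0.12]
units [-1.6339 -1.2736  0.0235] spin +=cw 1.788
```

>>> step_arm([
  {"jaw": 0.5,"x": -0.82,"y": -0.635,"z": 0,"spin": 0.6},
  {"jaw": 0.5,"x": -0.82,"y": -0.635,"z": 0,"spin": 0.6},
  {"jaw": 0.5,"x": -0.82,"y": -0.635,"z": 0,"spin": 0.6},
  {"jaw": 0.5,"x": -0.82,"y": -0.635,"z": 0,"spin": 0.6},
  {"jaw": 0.5,"x": -0.82,"y": -0.635,"z": 0,"spin": 0.6},
  {"jaw": 0.5,"x": -0.82,"y": -0.635,"z": 0,"spin": 0.6},
  {"jaw": 0.5,"x": -0.82,"y": -0.635,"z": 0,"spin": 0.6},
  {"jaw": 0.5,"x": -0.82,"y": -0.635,"z": 0,"spin": 0.6},
], force=30)

```text
time: 0.77
tool_pos: [382.6, 247.0, 242.1]
eef_rot: [1.986, 2.431, -0.002]
force: [-0.0, 1.0, 0.2]
opening: 42.5
grip_force: 0.0
```

```bash
python3 -c "
from h import *
go([526,-24,235],-95)"
```

```text
t 0.77 pos [382.6 247.  242.1] ya 11.5 tilt 0.15 F [-0.   1.   0.2] T [-0.01 -0.03  0.02] open 42.5 grip 0.0 J [ 0.42  0.09  1.74 -0.    1.31  0.22]
units [-0.9803  0.2883  0.0262] spin +=cw 1.183
```

>>> step_arm([
  {"jaw": 0.5,"x": -0.98,"y": 0.288,"z": 0,"spin": 0.63},
  {"jaw": 0.5,"x": -0.98,"y": 0.288,"z": 0,"spin": 0.63},
  {"jaw": 0.5,"x": -0.98,"y": 0.288,"z": 0,"spin": 0.63},
  {"jaw": 0.5,"x": -0.98,"y": 0.288,"z": 0,"spin": 0.63},
  {"jaw": 0.5,"x": -0.98,"y": 0.288,"z": 0,"spin": 0.63},
  {"jaw": 0.5,"x": -0.98,"y": 0.288,"z": 0,"spin": 0.63},
  {"jaw": 0.5,"x": -0.98,"y": 0.288,"z": 0,"spin": 0.63},
  {"jaw": 0.5,"x": -0.98,"y": 0.288,"z": 0,"spin": 0.63},
], force=30)

```text
time: 1.43
tool_pos: [529.2, -24.0, 241.8]
eef_rot: [2.903, 1.193, 0.0]
force: [0.4, -0.5, 0.1]
opening: 42.9
grip_force: 0.0
```

```bash
python3 -c "
from h import *
go([526,-24,235],-95)"
```

```text
t 1.43 pos [529.2 -24.  241.8] ya -45.3 tilt 0.19 F [ 0.4 -0.5  0.1] T [ 0.07 -0.03  0.05] open 42.9 grip 0.0 J [-0.17  0.21  1.6  -0.    1.33  0.62]
units [-0.0077 -0.0076  0.0225] spin +=cw 0.552
```

>>> step_arm([
  {"jaw": 0.5,"x": -0.01,"y": -0.01,"z": 0.02,"spin": 0.552},
  {"jaw": 0.5,"x": -0.01,"y": -0.01,"z": 0.02,"spin": 0.552},
  {"jaw": 0.5,"x": -0.01,"y": -0.01,"z": 0.02,"spin": 0.552},
  {"jaw": 0.5,"x": -0.01,"y": -0.01,"z": 0.02,"spin": 0.552},
  {"jaw": 0.5,"x": -0.01,"y": -0.01,"z": 0.02,"spin": 0.552},
  {"jaw": 0.5,"x": -0.01,"y": -0.01,"z": 0.02,"spin": 0.552},
  {"jaw": 0.5,"x": -0.01,"y": -0.01,"z": 0.02,"spin": 0.552},
  {"jaw": 0.5,"x": -0.01,"y": -0.01,"z": 0.02,"spin": 0.552},
], force=30)

```text
time: 2.1
tool_pos: [522.2, -18.9, 235.9]
eef_rot: [-3.139, 0.124, 0.002]
force: [-0.6, -0.2, -0.1]
opening: 42.2
grip_force: 0.0
```

Run:
```python
from h import *
go([526,-24,182],-95)
ov=[]
for n in("top","scene"):
    p,d=snapshot(n); u0,v0=(200,135) if n=="top" else (215,120)
    ov.append(cv2.resize(p[v0:v0+100,u0:u0+66,::-1],(396,600),interpolation=3))
cv2.imwrite("pics/above.png",np.hstack(ov))
```

```text
t 2.1 pos [522.2 -18.9 235.9] ya -94.5 tilt 0.06 F [-0.6 -0.2 -0.1] T [ 0.07  0.03 -0.03] open 42.2 grip 0.0 J [-0.17  0.2   1.62  0.    1.32  1.48]
units [0.0142 0.0161 0.1795] spin +=cw 0.005
```

View pics/above.png

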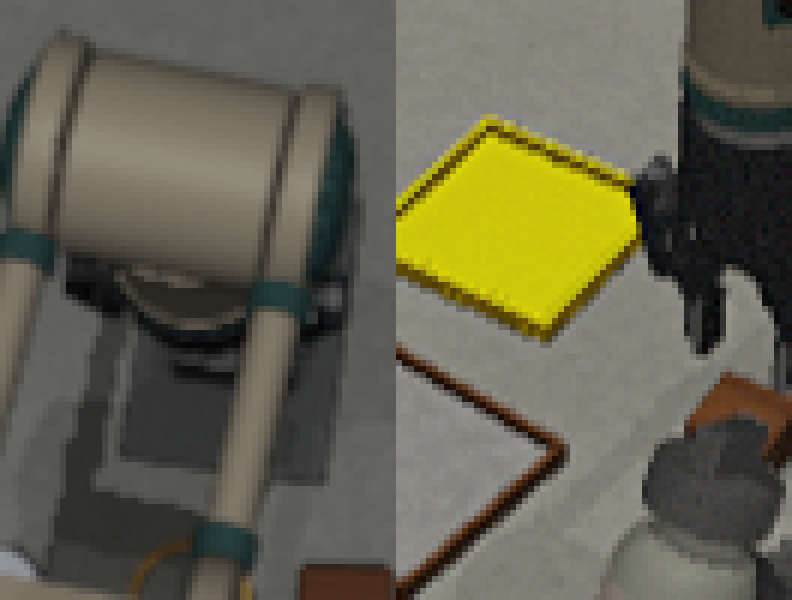

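The gripper now straddles the cap from above. The scene crop shows the fingers at about (705,350) and (790,380), with the cap at (710,470) below them. Next I'll descend and close lightly.

>>> step_arm([
  {"jaw": 0.5,"x": 0.009,"y": 0.019,"z": 0.08,"spin": 0},
  {"jaw": 0.5,"x": 0.009,"y": 0.019,"z": 0.12,"spin": 0},
  {"jaw": 0.5,"x": 0.009,"y": 0.019,"z": 0.15,"spin": 0},
  {"jaw": 0.5,"x": 0.009,"y": 0.019,"z": 0.17,"spin": 0},
  {"jaw": 0.5,"x": 0.009,"y": 0.019,"z": 0.17,"spin": 0},
], force=20)

```text
time: 2.62
tool_pos: [524.0, -24.6, 184.1]
eef_rot: [-3.139, 0.12, 0.004]
force: [-0.2, -0.5, -0.2]
opening: 42.6
grip_force: 0.0
```

>>> step_arm([
  {"jaw": 0.1,"x": 0,"y": 0,"z": 0,"spin": 0},
  {"jaw": 0.1,"x": 0,"y": 0,"z": 0,"spin": 0},
  {"jaw": 0.1,"x": 0,"y": 0,"z": 0,"spin": 0},
  {"jaw": 0.1,"x": 0,"y": 0,"z": 0,"spin": 0},
], force=20)

```text
time: 2.95
tool_pos: [525.4, -23.7, 186.1]
eef_rot: [-3.137, 0.121, -0.003]
force: [-0.1, 4.9, 1.1]
opening: 17.4
grip_force: 23.8
```

```bash
python3 -c "
from h import *
go([525,-24.5,173],-95)"
```

```text
t 2.95 pos [525.4 -23.7 186.1] ya -94.4 tilt 0.16 F [-0.1  4.9  1.1] T [ 0.67 -0.07 -0.04] open 17.4 grip 23.8 J [-0.18  0.24  1.7   0.    1.2   1.47]
units [-0.0011  0.0027  0.0437] spin +=cw 0.006
```

>>> step_arm([
  {"jaw": 0.3,"x": 0,"y": -0.003,"z": 0,"spin": 0},
  {"jaw": 0.3,"x": 0,"y": -0.003,"z": 0.01,"spin": 0},
  {"jaw": 0.3,"x": 0,"y": -0.003,"z": 0.02,"spin": 0},
  {"jaw": 0.3,"x": 0,"y": -0.003,"z": 0.03,"spin": 0},
  {"jaw": 0.3,"x": 0,"y": -0.003,"z": 0.035,"spin": 0},
  {"jaw": 0.3,"x": 0,"y": -0.003,"z": 0.035,"spin": 0},
], force=20)

```text
time: 3.45
tool_pos: [524.4, -24.1, 174.1]
eef_rot: [3.139, -0.122, -0.002]
force: [0.1, -0.4, 1.2]
opening: 26.1
grip_force: 0.0
```

>>> step_arm([
  {"jaw": 0.3,"x": 0,"y": 0,"z": 0.006,"spin": 0},
  {"jaw": 0.3,"x": 0,"y": 0,"z": 0.01,"spin": 0},
  {"jaw": 0.3,"x": 0,"y": 0,"z": 0.01,"spin": 0},
], force=20)

```text
time: 3.7
tool_pos: [525.0, -24.0, 172.1]
eef_rot: [3.139, -0.122, 0.001]
force: [0.2, 0.3, 2.1]
opening: 25.5
grip_force: 1.0
```

```bash
python3 -c "
from h import *
go([525,-24.5,173],-95)"
```

```text
t 3.7 pos [525.  -24.  172.1] ya -94.4 tilt 0.03 F [0.2 0.3 2.1] T [-0.07  0.12 -0.01] open 25.5 grip 1.0 J [-0.18  0.25  1.72 -0.    1.17  1.47]
units [ 0.      0.0016 -0.0029] spin +=cw 0.006
```

>>> step_arm([
  {"jaw": 0.1,"x": 0,"y": 0,"z": 0,"spin": 0},
  {"jaw": 0.1,"x": 0,"y": 0,"z": 0,"spin": 0},
  {"jaw": 0.1,"x": 0,"y": 0,"z": 0,"spin": 0},
], force=40)

```text
time: 3.95
tool_pos: [524.9, -24.0, 172.2]
eef_rot: [3.139, -0.121, 0.001]
force: [-1.2, 0.1, 5.1]
opening: 17.0
grip_force: 42.9
```

>>> step_arm([
  {"jaw": 0.1,"x": 0.005,"y": 0,"z": 0.009,"spin": 0},
  {"jaw": 0.1,"x": 0.01,"y": 0,"z": 0.0173,"spin": 0},
  {"jaw": 0.1,"x": 0.0135,"y": 0,"z": 0.0233,"spin": 0},
  {"jaw": 0.1,"x": 0.0135,"y": 0,"z": 0.0233,"spin": 0},
], force=40)

```text
time: 4.28
tool_pos: [528.4, -24.4, 166.1]
eef_rot: [3.139, -0.121, -0.001]
force: [-5.9, 0.0, 13.8]
opening: 17.2
grip_force: 44.2
```

```bash
python3 -c "
from h import *
go([525,-24.5,173],-95)"
```

```text
t 4.28 pos [528.4 -24.4 166.1] ya -94.4 tilt 0.04 F [-5.9  0.  13.8] T [-0.2   0.75 -0.1 ] open 17.2 grip 44.2 J [-0.18  0.26  1.72 -0.    1.16  1.47]
units [-0.0112  0.0013 -0.0229] spin +=cw 0.006
```

The axial force is about 15 N, which puts the plunger near 6.5 mm as expected. I'll push a little further and then start the turn.

>>> step_arm([
  {"jaw": 0.1,"x": 0.004,"y": 0,"z": 0.008,"spin": 0},
  {"jaw": 0.1,"x": 0.004,"y": 0,"z": 0.008,"spin": 0},
  {"jaw": 0.1,"x": 0.005,"y": 0,"z": 0.006,"spin": -0.08},
  {"jaw": 0.1,"x": 0.006,"y": 0,"z": 0.004,"spin": -0.155},
  {"jaw": 0.1,"x": 0.006,"y": 0,"z": 0.004,"spin": -0.155},
], force=30)

```text
time: 4.7
tool_pos: [528.2, -27.5, 164.2]
eef_rot: [3.124, 0.268, -0.008]
force: [-6.8, -6.8, 9.1]
opening: 16.9
grip_force: 45.2
```

```bash
python3 -c "
from h import *
go([525,-24.5,173],-95)"
```

```text
t 4.7 pos [528.2 -27.5 164.2] ya -80.2 tilt 0.48 F [-6.8 -6.8  9.1] T [-1.85  1.03 -0.24] open 16.9 grip 45.2 J [-0.18  0.27  1.72 -0.01  1.16  1.22]
units [-0.009  -0.0114 -0.0293] spin +=cw 0.165
```

>>> step_arm([
  {"jaw": 0.23,"x": 0.0065,"y": 0.004,"z": 0.008,"spin": 0},
  {"jaw": 0.23,"x": 0.0065,"y": 0.004,"z": 0.0115,"spin": 0},
  {"jaw": 0.23,"x": 0.0065,"y": 0.004,"z": 0.0115,"spin": 0},
], force=20)

```text
time: 4.95
tool_pos: [528.7, -26.5, 162.8]
eef_rot: [3.128, 0.261, -0.012]
force: [-14.6, -2.5, 24.6]
opening: 19.6
grip_force: 16.3
```

```bash
python3 -c "
from h import *
go([525,-24.5,173],-95)"
```

```text
t 4.95 pos [528.7 -26.5 162.8] ya -80.4 tilt 0.45 F [-14.6  -2.5  24.6] T [-0.78  2.24 -0.2 ] open 19.6 grip 16.3 J [-0.18  0.27  1.72 -0.    1.16  1.23]
units [-0.0113 -0.0086 -0.034 ] spin +=cw 0.162
```

>>> step_arm([
  {"jaw": 0.24,"x": 0,"y": 0,"z": -0.006,"spin": -0.08},
  {"jaw": 0.24,"x": 0,"y": 0,"z": -0.012,"spin": -0.16},
  {"jaw": 0.24,"x": 0,"y": 0,"z": -0.012,"spin": -0.16},
], force=20)

```text
time: 5.2
tool_pos: [528.0, -29.0, 164.8]
eef_rot: [3.066, 0.658, -0.017]
force: [-12.3, -8.9, 15.3]
opening: 20.5
grip_force: 20.9
```

```bash
python3 -c "
from h import *
go([525,-24.5,173],-95)"
```

```text
t 5.2 pos [528.  -29.  164.8] ya -65.8 tilt 0.71 F [-12.3  -8.9  15.3] T [-1.93  1.89 -0.4 ] open 20.5 grip 20.9 J [-0.18  0.27  1.72 -0.01  1.16  0.97]
units [-0.0032 -0.0178 -0.0272] spin +=cw 0.325
```

>>> step_arm([
  {"jaw": 0.26,"x": 0,"y": 0.009,"z": -0.003,"spin": -0.08},
  {"jaw": 0.26,"x": 0,"y": 0.009,"z": -0.007,"spin": -0.16},
  {"jaw": 0.26,"x": 0,"y": 0.009,"z": -0.007,"spin": -0.16},
], force=20)

```text
time: 5.45
tool_pos: [529.3, -32.1, 167.1]
eef_rot: [2.96, 1.037, -0.018]
force: [-11.8, -10.1, 15.3]
opening: 22.2
grip_force: 17.2
```

Run:
```python
from h import *
go([525,-24.5,173],-95)
p,d=snapshot("scene");cv2.imwrite("pics/turn1.png",cv2.resize(p[140:240,220:320,::-1],(600,600),interpolation=3))
```

```text
t 5.45 pos [529.3 -32.1 167.1] ya -51.4 tilt 0.73 F [-11.8 -10.1  15.3] T [-2.06  1.87 -0.3 ] open 22.2 grip 17.2 J [-0.18  0.27  1.71 -0.01  1.17  0.72]
units [ 0.0043 -0.0287 -0.0199] spin +=cw 0.485
```

View pics/turn1.png

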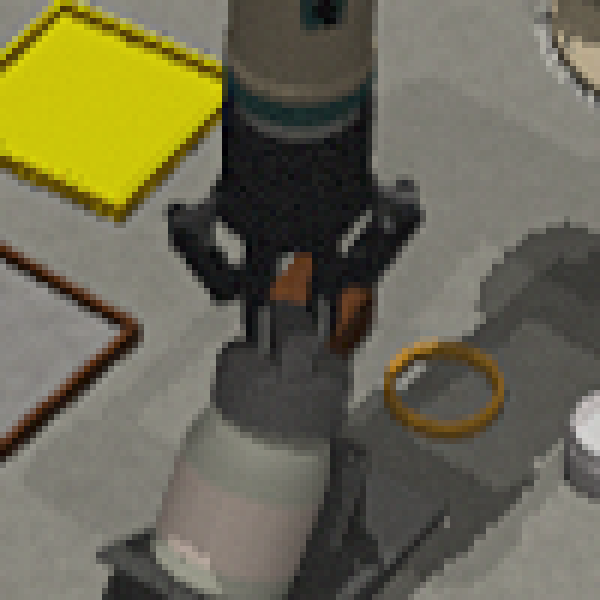

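The bar, at about (295,325) in this crop, sits between the fingers and has turned with them to roughly 40°. The axial force is steady at about 18.7 N, so I'll keep turning.

>>> step_arm([
  {"jaw": 0.27,"x": 0.0035,"y": 0.004,"z": -0.005,"spin": -0.08},
  {"jaw": 0.27,"x": 0.007,"y": 0.0075,"z": -0.01,"spin": -0.16},
  {"jaw": 0.27,"x": 0.007,"y": 0.0075,"z": -0.01,"spin": -0.16},
], force=20)

```text
time: 5.75
tool_pos: [533.4, -32.1, 170.4]
eef_rot: [2.808, 1.4, -0.015]
force: [-11.2, -9.1, 15.1]
opening: 23.5
grip_force: 16.9
```

Run:
```python
from h import *
go([525,-24.5,173],-95)
```

```text
t 5.75 pos [533.4 -32.1 170.4] ya -37.0 tilt 0.6 F [-11.2  -9.1  15.1] T [-1.68  1.7  -0.19] open 23.5 grip 16.9 J [-0.18  0.27  1.7  -0.01  1.18  0.47]
units [ 0.0033 -0.0377 -0.0088] spin +=cw 0.644
```

>>> step_arm([
  {"jaw": 0.28,"x": 0.0035,"y": 0.002,"z": -0.003,"spin": -0.08},
  {"jaw": 0.28,"x": 0.0067,"y": 0.0033,"z": -0.007,"spin": -0.16},
  {"jaw": 0.28,"x": 0.0067,"y": 0.0033,"z": -0.007,"spin": -0.16},
], force=20)

```text
time: 6.0
tool_pos: [536.2, -31.1, 172.6]
eef_rot: [2.61, 1.741, -0.014]
force: [-9.8, -9.3, 14.5]
opening: 23.7
grip_force: 13.5
```

Run:
```python
from h import *
go([525,-24.5,173],-95)
```

```text
t 6.0 pos [536.2 -31.1 172.6] ya -22.6 tilt 0.55 F [-9.8 -9.3 14.5] T [-1.66  1.46 -0.12] open 23.7 grip 13.5 J [-0.18  0.27  1.69 -0.01  1.18  0.22]
units [ 0.0061 -0.0429 -0.0013] spin +=cw 0.805
```

About 70° turned while held in. Now I'll ease off along the axis.

>>> step_arm([
  {"jaw": 0.28,"x": -0.0015,"y": -0.005,"z": -0.009,"spin": 0},
  {"jaw": 0.28,"x": -0.003,"y": -0.01,"z": -0.018,"spin": 0},
  {"jaw": 0.28,"x": -0.0045,"y": -0.0145,"z": -0.027,"spin": 0},
  {"jaw": 0.28,"x": -0.006,"y": -0.019,"z": -0.035,"spin": 0},
  {"jaw": 0.28,"x": -0.0075,"y": -0.024,"z": -0.043,"spin": 0},
  {"jaw": 0.28,"x": -0.0075,"y": -0.024,"z": -0.043,"spin": 0},
], force=20)

```text
time: 6.5
tool_pos: [530.8, -28.4, 184.7]
eef_rot: [2.615, 1.735, -0.004]
force: [-3.7, -4.4, 6.9]
opening: 23.8
grip_force: 6.0
```

Run:
```python
from h import *
go([525,-24.5,173],-95)
p,d=snapshot("scene");cv2.imwrite("pics/turn2.png",cv2.resize(p[140:240,220:320,::-1],(600,600),interpolation=3))
```

```text
t 6.5 pos [530.8 -28.4 184.7] ya -22.9 tilt 0.24 F [-3.7 -4.4  6.9] T [-0.92  0.43 -0.07] open 23.8 grip 6.0 J [-0.18  0.25  1.69 -0.    1.2   0.22]
units [ 0.0048 -0.0229  0.0391] spin +=cw 0.801
```

View pics/turn2.png

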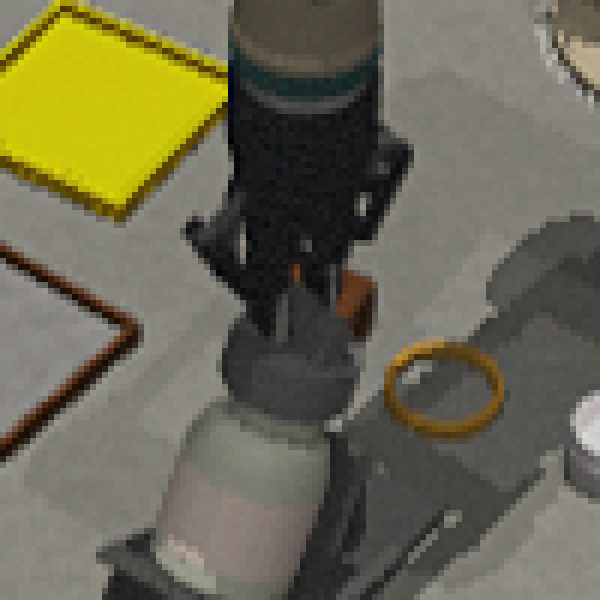

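The cap has sprung up: the neck now shows below the skirt at about (280,410) in the crop. I'll grip it and draw it off along the axis.

>>> step_arm([
  {"jaw": 0.28,"x": -0.0006,"y": -0.002,"z": -0.004,"spin": 0},
  {"jaw": 0.05,"x": -0.0006,"y": -0.002,"z": -0.004,"spin": 0},
  {"jaw": 0.05,"x": -0.0006,"y": -0.002,"z": -0.004,"spin": 0},
  {"jaw": 0.05,"x": -0.0006,"y": -0.002,"z": -0.004,"spin": 0},
], force=50)

```text
time: 6.88
tool_pos: [531.2, -28.4, 186.0]
eef_rot: [2.614, 1.735, -0.002]
force: [-1.9, -5.6, 6.1]
opening: 21.2
grip_force: 45.3
```

Run:
```python
from h import *
go([525,-24.5,173],-95)
```

```text
t 6.88 pos [531.2 -28.4 186. ] ya -22.9 tilt 0.27 F [-1.9 -5.6  6.1] T [-0.99  0.18 -0.09] open 21.2 grip 45.3 J [-0.18  0.25  1.69 -0.    1.2   0.22]
units [ 0.0042 -0.0244  0.0432] spin +=cw 0.801
```

>>> step_arm([
  {"jaw": 0.05,"x": -0.0025,"y": -0.008,"z": -0.0145,"spin": 0},
  {"jaw": 0.05,"x": -0.005,"y": -0.016,"z": -0.029,"spin": 0},
  {"jaw": 0.05,"x": -0.0075,"y": -0.024,"z": -0.0433,"spin": 0},
  {"jaw": 0.05,"x": -0.01,"y": -0.032,"z": -0.058,"spin": 0},
  {"jaw": 0.05,"x": -0.0125,"y": -0.04,"z": -0.072,"spin": 0},
  {"jaw": 0.05,"x": -0.015,"y": -0.0477,"z": -0.0866,"spin": 0},
  {"jaw": 0.05,"x": -0.015,"y": -0.0477,"z": -0.0866,"spin": 0},
], force=50)

```text
time: 7.47
tool_pos: [516.0, -24.6, 212.2]
eef_rot: [2.618, 1.737, 0.002]
force: [-1.2, -0.3, 5.4]
opening: 17.7
grip_force: 51.9
```

Run:
```python
from h import *
go([525,-24.5,173],-95)
p,d=snapshot("scene");cv2.imwrite("pics/lift.png",cv2.resize(p[120:240,220:320,::-1],(500,600),interpolation=3))
```

```text
t 7.47 pos [516.  -24.6 212.2] ya -22.9 tilt 0.07 F [-1.2 -0.3  5.4] T [ 0.03 -0.11 -0.02] open 17.7 grip 51.9 J [-0.18  0.21  1.68  0.    1.26  0.22]
units [0.012  0.0274 0.1308] spin +=cw 0.801
```

View pics/lift.png

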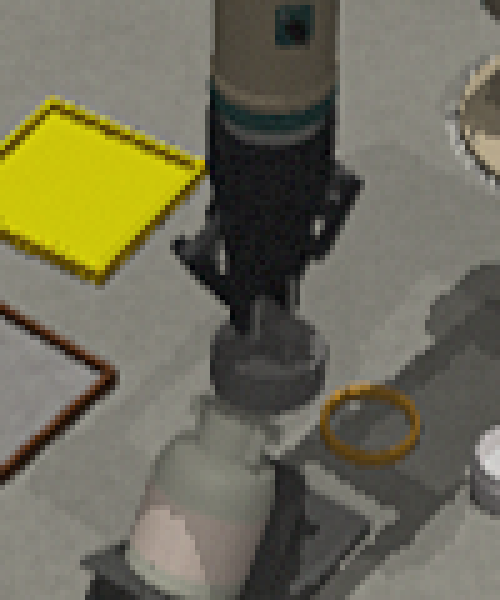

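The cap is off the neck and held nearly upright, at about (270,365) in the crop. Next is a clear lift, then over to the tray.

>>> step_arm([
  {"jaw": 0.05,"x": -0.0025,"y": -0.008,"z": -0.02,"spin": 0},
  {"jaw": 0.05,"x": -0.005,"y": -0.016,"z": -0.05,"spin": 0},
  {"jaw": 0.05,"x": -0.005,"y": -0.016,"z": -0.09,"spin": 0},
  {"jaw": 0.05,"x": -0.005,"y": -0.016,"z": -0.13,"spin": 0},
  {"jaw": 0.05,"x": -0.005,"y": -0.016,"z": -0.15,"spin": 0},
  {"jaw": 0.05,"x": -0.005,"y": -0.016,"z": -0.15,"spin": 0},
], force=50)

```text
time: 8.02
tool_pos: [510.9, -24.3, 257.3]
eef_rot: [2.617, 1.736, 0.002]
force: [-0.5, 0.5, -0.7]
opening: 17.4
grip_force: 48.8
```

Run:
```python
from h import *
go([503,-264,257],-22.9)
```

```text
t 8.02 pos [510.9 -24.3 257.3] ya -22.9 tilt 0.08 F [-0.5  0.5 -0.7] T [-0.04  0.04  0.04] open 17.4 grip 48.8 J [-0.18  0.17  1.61  0.    1.36  0.22]
units [-0.7465  0.2862  0.001 ] spin +=cw 0.0
```

Fz is now -0.7 N, which is just the cap's weight. Moving over the tray.

>>> step_arm([
  {"jaw": 0.05,"x": -0.08,"y": 0.03,"z": 0,"spin": 0},
  {"jaw": 0.05,"x": -0.18,"y": 0.07,"z": 0,"spin": 0},
  {"jaw": 0.05,"x": -0.3,"y": 0.115,"z": 0,"spin": 0},
  {"jaw": 0.05,"x": -0.42,"y": 0.16,"z": 0,"spin": 0},
  {"jaw": 0.05,"x": -0.54,"y": 0.207,"z": 0,"spin": 0},
  {"jaw": 0.05,"x": -0.65,"y": 0.25,"z": 0,"spin": 0},
  {"jaw": 0.05,"x": -0.72,"y": 0.276,"z": 0,"spin": 0},
  {"jaw": 0.05,"x": -0.746,"y": 0.286,"z": 0,"spin": 0},
], force=50)

```text
time: 8.68
tool_pos: [502.0, -267.3, 254.7]
eef_rot: [-2.62, -1.732, 0.003]
force: [0.7, 0.3, -0.5]
opening: 17.5
grip_force: 48.7
```

>>> step_arm([
  {"jaw": 0.05,"x": 0,"y": 0,"z": 0.1,"spin": 0},
  {"jaw": 0.05,"x": 0,"y": 0,"z": 0.2,"spin": 0},
  {"jaw": 0.05,"x": 0,"y": 0,"z": 0.3,"spin": 0},
  {"jaw": 0.05,"x": 0,"y": 0,"z": 0.4,"spin": 0},
  {"jaw": 0.05,"x": 0,"y": 0,"z": 0.47,"spin": 0},
  {"jaw": 0.05,"x": 0,"y": 0,"z": 0.5,"spin": 0},
  {"jaw": 0.05,"x": 0,"y": 0,"z": 0.5,"spin": 0},
], force=50)

```text
time: 9.27
tool_pos: [501.1, -262.0, 103.4]
eef_rot: [-2.612, -1.734, 0.003]
force: [-0.0, -0.1, -0.5]
opening: 17.8
grip_force: 48.7
```

Run:
```python
from h import *
go([503,-264,60],-22.9)
a=[]
for n,(u0,v0) in(("top",(275,165)),("scene",(180,130))):
    p,d=snapshot(n); a.append(cv2.resize(p[v0:v0+100,u0:u0+66,::-1],(396,600),interpolation=3))
cv2.imwrite("pics/tray1.png",np.hstack(a))
```

```text
t 9.27 pos [ 501.1 -262.   103.4] ya -22.9 tilt 0.38 F [-0.  -0.1 -0.5] T [0.   0.03 0.02] open 17.8 grip 48.7 J [-0.61  0.38  1.73  0.    1.05 -0.21]
units [-0.0041  0.0093  0.1446] spin +=cw 0.001
```

View pics/tray1.png

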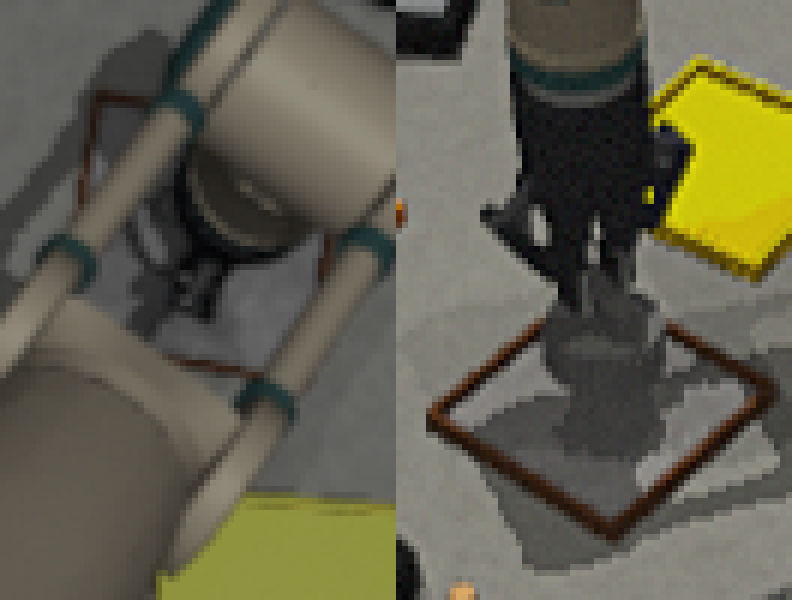

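The cap is held above the centre of the dark tray. In the scene crop the cap is at (605,350) and the tray centre at about (603,438). I'll lower it slowly.

>>> step_arm([
  {"jaw": 0.05,"x": -0.004,"y": 0.006,"z": 0.05,"spin": 0},
  {"jaw": 0.05,"x": -0.004,"y": 0.006,"z": 0.08,"spin": 0},
  {"jaw": 0.05,"x": -0.004,"y": 0.006,"z": 0.095,"spin": 0},
  {"jaw": 0.05,"x": -0.004,"y": 0.006,"z": 0.1,"spin": 0},
  {"jaw": 0.05,"x": -0.004,"y": 0.006,"z": 0.1,"spin": 0},
], force=50)

```text
time: 9.78
tool_pos: [504.1, -265.7, 76.3]
eef_rot: [-2.618, -1.737, -0.0]
force: [-0.1, -0.8, -0.3]
opening: 17.1
grip_force: 48.7
```

>>> step_arm([
  {"jaw": 0.05,"x": 0,"y": 0,"z": 0.007,"spin": 0},
  {"jaw": 0.05,"x": 0,"y": 0,"z": 0.014,"spin": 0},
  {"jaw": 0.05,"x": 0,"y": 0,"z": 0.02,"spin": 0},
  {"jaw": 0.05,"x": 0,"y": 0,"z": 0.02,"spin": 0},
], force=50)

```text
time: 10.12
tool_pos: [504.0, -265.7, 69.8]
eef_rot: [-2.618, -1.736, 0.0]
force: [0.8, -0.9, -0.8]
opening: 17.1
grip_force: 48.7
```

>>> step_arm([
  {"jaw": 0.05,"x": 0,"y": 0,"z": 0.004,"spin": 0},
  {"jaw": 0.05,"x": 0,"y": 0,"z": 0.008,"spin": 0},
  {"jaw": 0.05,"x": 0,"y": 0,"z": 0.01,"spin": 0},
  {"jaw": 0.05,"x": 0,"y": 0,"z": 0.01,"spin": 0},
], force=50)

```text
time: 10.45
tool_pos: [504.0, -265.7, 66.8]
eef_rot: [-2.618, -1.736, 0.0]
force: [1.0, -0.2, -0.2]
opening: 17.3
grip_force: 48.7
```

>>> step_arm([
  {"jaw": 0.05,"x": 0,"y": 0,"z": 0.003,"spin": 0},
  {"jaw": 0.05,"x": 0,"y": 0,"z": 0.007,"spin": 0},
  {"jaw": 0.05,"x": 0,"y": 0,"z": 0.007,"spin": 0},
], force=50)

```text
time: 10.7
tool_pos: [504.0, -265.7, 64.7]
eef_rot: [-2.618, -1.736, 0.0]
force: [-0.3, 0.2, -1.4]
opening: 17.6
grip_force: 48.7
```

>>> step_arm([
  {"jaw": 0.05,"x": 0,"y": 0,"z": 0.003,"spin": 0},
  {"jaw": 0.05,"x": 0,"y": 0,"z": 0.007,"spin": 0},
  {"jaw": 0.05,"x": 0,"y": 0,"z": 0.007,"spin": 0},
], force=20)

```text
time: 10.95
tool_pos: [503.9, -265.7, 62.6]
eef_rot: [-2.618, -1.736, 0.0]
force: [0.6, 1.2, -0.7]
opening: 17.2
grip_force: 48.7
```

>>> step_arm([
  {"jaw": 0.05,"x": 0,"y": 0,"z": 0.003,"spin": 0},
  {"jaw": 0.05,"x": 0,"y": 0,"z": 0.007,"spin": 0},
  {"jaw": 0.05,"x": 0,"y": 0,"z": 0.007,"spin": 0},
], force=20)

```text
time: 11.2
tool_pos: [504.0, -265.7, 60.5]
eef_rot: [-2.618, -1.736, 0.0]
force: [-1.1, 0.2, -0.7]
opening: 17.6
grip_force: 48.7
```

>>> step_arm([
  {"jaw": 0.05,"x": 0,"y": 0,"z": 0.003,"spin": 0},
  {"jaw": 0.05,"x": 0,"y": 0,"z": 0.007,"spin": 0},
  {"jaw": 0.05,"x": 0,"y": 0,"z": 0.007,"spin": 0},
], force=20)

```text
time: 11.45
tool_pos: [504.0, -265.7, 58.4]
eef_rot: [-2.618, -1.737, -0.0]
force: [0.5, -0.1, 0.0]
opening: 17.4
grip_force: 48.7
```

>>> step_arm([
  {"jaw": 0.05,"x": 0,"y": 0,"z": 0.003,"spin": 0},
  {"jaw": 0.05,"x": 0,"y": 0,"z": 0.007,"spin": 0},
  {"jaw": 0.05,"x": 0,"y": 0,"z": 0.007,"spin": 0},
], force=20)

```text
time: 11.7
tool_pos: [504.7, -265.9, 57.0]
eef_rot: [2.617, 1.736, 0.002]
force: [0.8, 0.4, 3.1]
opening: 17.7
grip_force: 33.4
```

Run:
```python
from h import *
go([503,-264,60],-22.9)
p,d=snapshot("scene")
cv2.imwrite("pics/tray2.png",cv2.resize(p[150:225,175:255,::-1],(640,600),interpolation=3))
```

```text
t 11.7 pos [ 504.7 -265.9   57. ] ya -22.9 tilt 0.09 F [0.8 0.4 3.1] T [ 0.03 -0.11  0.03] open 17.7 grip 33.4 J [-0.61  0.43  1.78  0.    0.93 -0.21]
units [ 0.0037 -0.0078 -0.0101] spin +=cw 0.0
```

View pics/tray2.png

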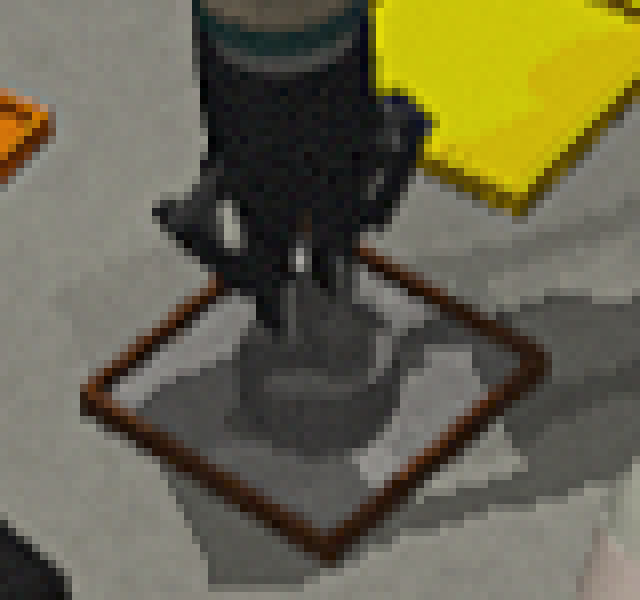

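The rim has touched the felt (cap at about (320,400) in the crop, well inside the walls). I'll settle it 2–3 mm more so it levels, then release slowly.

>>> step_arm([
  {"jaw": 0.05,"x": 0,"y": 0,"z": 0.003,"spin": 0},
  {"jaw": 0.05,"x": 0,"y": 0,"z": 0.007,"spin": 0},
  {"jaw": 0.05,"x": 0,"y": 0,"z": 0.009,"spin": 0},
  {"jaw": 0.05,"x": 0,"y": 0,"z": 0.009,"spin": 0},
], force=20)

```text
time: 12.08
tool_pos: [505.8, -266.2, 55.7]
eef_rot: [2.615, 1.734, 0.004]
force: [1.3, 2.8, 11.9]
opening: 17.6
grip_force: 27.4
```

Run:
```python
from h import *
go([503,-264,60],-22.9)
```

```text
t 12.08 pos [ 505.8 -266.2   55.7] ya -22.9 tilt 0.25 F [ 1.3  2.8 11.9] T [ 0.34 -0.16 -0.02] open 17.6 grip 27.4 J [-0.61  0.43  1.78  0.    0.93 -0.21]
units [ 0.0031 -0.0115 -0.0142] spin +=cw 0.0
```

>>> step_arm([
  {"jaw": 0.19,"x": 0,"y": 0,"z": -0.003,"spin": 0},
  {"jaw": 0.21,"x": 0,"y": 0,"z": -0.005,"spin": 0},
  {"jaw": 0.23,"x": 0,"y": 0,"z": -0.005,"spin": 0},
  {"jaw": 0.26,"x": 0,"y": 0,"z": -0.005,"spin": 0},
  {"jaw": 0.3,"x": 0,"y": 0,"z": -0.005,"spin": 0},
  {"jaw": 0.38,"x": 0,"y": 0,"z": -0.005,"spin": 0},
  {"jaw": 0.45,"x": 0,"y": 0,"z": -0.005,"spin": 0},
  {"jaw": 0.5,"x": 0,"y": 0,"z": -0.005,"spin": 0},
], force=20)

```text
time: 12.75
tool_pos: [503.9, -265.7, 55.0]
eef_rot: [-2.617, -1.736, 0.0]
force: [0.2, 0.6, 0.0]
opening: 42.7
grip_force: 0.0
```

>>> step_arm([
  {"jaw": 0.5,"x": 0,"y": 0,"z": -0.03,"spin": 0},
  {"jaw": 0.5,"x": 0,"y": 0,"z": -0.1,"spin": 0},
  {"jaw": 0.5,"x": 0,"y": 0,"z": -0.2,"spin": 0},
  {"jaw": 0.5,"x": 0,"y": 0,"z": -0.3,"spin": 0},
  {"jaw": 0.5,"x": 0,"y": 0,"z": -0.4,"spin": 0},
  {"jaw": 0.5,"x": 0,"y": 0,"z": -0.5,"spin": 0},
  {"jaw": 0.5,"x": 0,"y": 0,"z": -0.6,"spin": 0},
  {"jaw": 0.5,"x": 0,"y": 0,"z": -0.6,"spin": 0},
], force=20)

```text
time: 13.42
tool_pos: [506.9, -267.7, 242.9]
eef_rot: [2.607, 1.73, 0.008]
force: [0.4, -0.6, -0.2]
opening: 42.6
grip_force: 0.0
```

Run:
```python
from h import *
go([503,-264,60],-22.9)
p,d=snapshot("scene")
cv2.imwrite("pics/end.png",cv2.resize(p[120:290,120:350,::-1],(800,591),interpolation=3))
W=cloud("scene",d).reshape(-1,3);Q=W[(np.abs(W[:,0]-504)<60)&(np.abs(W[:,1]+265)<60)&(W[:,2]>22)&(W[:,2]<90)]
f=Q[(Q[:,2]>30)&(Q[:,2]<45)];b=Q[Q[:,2]>52]
A=np.c_[f[:,:2]-f[:,:2].mean(0),np.ones(len(f))];print("flat z fit (slopes,z)",np.linalg.lstsq(A,f[:,2],rcond=None)[0].round(3),"bar",b.mean(0).round(1),Q[:,:2].min(0),Q[:,:2].max(0),Q[:,2].max())
```

```text
t 13.42 pos [ 506.9 -267.7  242.9] ya -22.9 tilt 0.77 F [ 0.4 -0.6 -0.2] T [-0.    0.02 -0.  ] open 42.6 grip 0.0 J [-0.61  0.27  1.52  0.    1.34 -0.21]
units [ 0.0079 -0.0249  0.6093] spin +=cw 0.0
flat z fit (slopes,z) [3.0000e-03 7.0000e-03 3.4531e+01] bar [ 512.7 -254.7   56.6] [ 475.69765673 -293.52337547] [ 549.16051454 -218.72737805] 62.70958318043889
```

View pics/end.png

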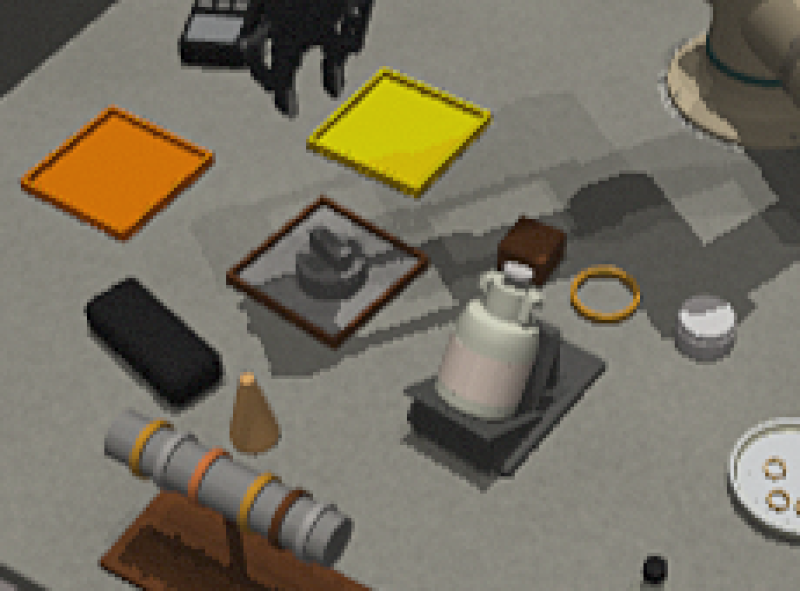

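The cap sits flat in the dark tray with its bar up, at about (332,260) in this crop. Its fitted top height is 34.5 mm with slopes under 1%. The jar is open, and the bystanders in view are where they were.

```bash
python3 -c "
from station import *
print(job_done())"
```

```text
the job is handed in; nothing more can be done
None
```

The cap was pushed in, turned about 70° anticlockwise until it sprang up, lifted off and set flat in the dark wooden tray with the grip bar up, then released; the job was handed in at about 13.4 s and no verdict came back.

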